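# Find the unlocked flap of the battery collecting box and push it open

### The arm

A 7-joint arm with a two-finger parallel gripper is mounted at the origin on the work surface; the furniture and walls round the work are solid. World frame = base frame: x ahead of the robot, y to its left, z up, the work surface at z = 0. Lengths are in m, angles in rad, forces in N, time in s.
With the tool pointing down it reaches from about 0.4 to 0.85 m from the base axis. Payload 10.4 kg.
Tool frame: the origin (TCP) lies at the very end of the fingers, on their centre line; the grasp point (between the pads) lies 19 mm behind it (manip.grip_point_offset is the distance from the TCP to the grasp point, in m); z points along the fingers, y is the line along which they close (so a half turn about z gives the same grasp; the last joint's range is limited). The gripper opens to 85 mm and grips with 20 to 120 N. Pads are 22 mm wide; open, the fingers measure 114 mm over their backs; the gripper's body (76 mm by 85 mm) begins 54 mm behind the grasp point. The pads swing forward as they close: fully open they stand 13 mm farther back than shut.
Start: joints at [-1.216, 0.332, -0.065, 1.46, 0.022, 1.35, -0.088], TCP at [0.231, 0.581, 0.231] pointing down, gripper open.
Joint ranges: [-2.6, 2.6], [-0.5, 2.12], [-1.47, 1.34], [0.16, 2.42], [-1.27, 4.41], [0.06, 2.06], [-2.6, 2.6]. Speed limits (rad/s): [2.22, 2.22, 2.79, 2.79, 3.14, 3.14, 3.14].

### API

Orientations are given as a unit quaternion [x, y, z, w].
In Python, from workcell import manip gives the robot as it stands. The module is installed in compiled form; this text tells all that it offers.
- The arm moves only by the shell command python3 -m inch 'ROWS' [OPENING] [FORCE]. ROWS is JSON, a list of rows, each a list of 2 entries, a list of its own where there are three numbers: the shift along the tool's x, y, z each as a share of 0.08 m, from -1 to 1, then the turn, a rotation vector about the tool's x, y, z each as a share of 45 degrees, from -1 to 1. A call has exactly 10 rows; each row is the pose to reach, as a shift and turn from the pose commanded when the call began, along the tool's axes at that moment; what a row does not reach only later rows make up. A row lasts 1/10 s, in which the tool goes at most 50 mm and 8.59 degrees, less where a joint would pass 70% of its speed; a pose out of reach is approached as far as the arm can. A call with a number of a shift or a turn outside -1 to 1 is refused whole. A call with a gripper value outside its range is refused whole. OPENING is the opening, from 0 (shut) to 1 (fully open), set as the call begins (- or left out, the last holds). The fingers move at their own pace and stop on an object; FORCE is the grip in N (left out, the last holds). Time passes only in rows, so rows that repeat a pose let the fingers close, or fill a call up. It gives the time, the measured TCP pose, the force, the opening and the grip force at its end, in the units of the state.
- manip.get_obs(): the state, without advancing time (a new reading comes with each control period).
- manip.camera(name): name is "scene" or "top" or "wrist"; returns the picture (420x560x3 uint8, red, green, blue); there is no depth.
- manip.camera_params(name): a dict with "fov_y" (degrees; the focal length in pixels is half the picture's height over the tangent of half this angle, whatever the lens; pixels are square), "cx", "cy" (the principal point, pixels), "camera_from_world" (4x4, takes a point from world to camera coordinates); the wrist camera has in their place "T_tool_cam" (4x4, takes a point from camera to tool coordinates, whose origin is the TCP and whose axes are the flange's). Camera axes: x right, y up, looking along -z (the intrinsics and any distortion apply to the point x, -y, -z); pixel columns grow to the right and rows downward; lengths in m; the calibration is good to about 2 mm. A picture is of the moment at which its call begins: read the wrist's pose just before it. camera_params takes no time and is no camera call.
- manip.hand_in(): hands the job in; it is judged then, once.
The state is a dict: "clock": time; "joint_pos": joint angles; "joint_velocities": joint speeds; "tau": joint torques, N m; "position": TCP position; "ee_rot": TCP orientation; "ft_force": force on the tool from outside, world axes, zero at the start; "torque": the same for the moment, N m; "grip_width": opening from 0.0 (shut) to 1.0 (fully open); "grasp_force": force on a finger pad.
Only numpy, scipy, OpenCV 4.12 (cv2) and the standard library are available. Lean on these libraries where they do the work, as an engineer would, in place of code of your own. Each camera call takes 0.05 s, during which the arm holds its last target. There are 200 camera calls.

### The job

Three of the four identical orange flaps of the grey battery collecting box are locked from inside; one is not. Press gently on the ribbed ends of the flaps with the fingertips to find the one that rocks, then push that flap wide open, so that it stays open, and take the hand away. Pick nothing up, do not force the locked flaps, and leave the other things on the desk where they are.

Things in the scene. Friction and masses are not known exactly. Their poses are not given: they have to be found in the camera images.
- battery_box: grey plastic box, 206 (its x) x 192 (its y) x 100 mm high, screwed to the desk; origin at the centre of its underside, z up, x away from its front, which bears a green battery emblem. Four compartments, 96 mm deep, in two rows of two, each under an orange flap flush with the top, 87 (x) x 80 (y) x 5 mm, with 2 mm of clearance. The flaps look the same; any one may be the unlocked one
- flap_1 (a joint): angle of the flap in the front row at +y, rad: 0 shut (all start so), 1.25 fully open, at its stop; 0.8 or more is wide open. The pivot is level, along the box's y, 15 mm from the flap's back edge: as an unlocked flap opens, its ribbed front end tips down into the box and its short back end rises
- flap_2 (a joint): the same for the flap in the front row at -y. The pivots are stiff: 0.1 N m (2 N at the press point) turns an unlocked flap, and it stays at whatever angle it is left. A locked one gives only 1 to 2 mm
- flap_3 (a joint): the same for the flap in the back row at +y
- flap_4 (a joint): the same for the flap in the back row at -y
- flap_1_press (a point): point on the top face of flap 1, among its three black ribs (36 to 64 mm in front of the pivot), 50 mm in front of its pivot and half-way across; moves with the flap
- flap_2_press (a point): the same on flap 2
- flap_3_press (a point): the same on flap 3
- flap_4_press (a point): the same on flap 4
- flap_1_pivot (a point): point above the middle of flap 1's pivot, level with the box's top (2.5 mm above the axis); fixed to the box, with its axes
- flap_2_pivot (a point): the same for flap 2
- flap_3_pivot (a point): the same for flap 3
- flap_4_pivot (a point): the same for flap 4
- battery_1: black round battery, 14 mm across and 50 mm tall, standing loose beside the box on its +y side; origin at the centre of its underside. To be left alone
- battery_2: a second such battery, standing by the first. To be left alone
- yellow_box: open yellow card box, 61x116x67 mm, loose on the desk; origin at the centre of its underside. To be left alone
- drop_bottle: small grey bottle with a white cone cap, 32 mm across and 88 mm tall, loose on the desk; origin at the centre of its underside. To be left alone
- varnish_jar: small brown glass jar with a black lid, 56 mm across and 82 mm tall, standing loose beside the box on its -y side; origin at the centre of its underside. To be left alone

How it is judged:
On the way:
1. the unlocked flap has been found: it has rocked under the press (value of joint any of flap_1, flap_2, flap_3, flap_4 above 0.12 rad), for 0.05 s.
At the end, for the whole second after the job is handed in: one flap stands open by itself at 0.8 rad or more, at rest, and the other three are shut (under 0.1 rad) (((value of joint flap_1 above 0.8 rad and velocity of joint flap_1 between -0.05 and 0.05 rad/s and value of joint each of flap_2, flap_3, flap_4 below 0.1 rad) or (value of joint flap_2 above 0.8 rad and velocity of joint flap_2 between -0.05 and 0.05 rad/s and value of joint each of flap_1, flap_3, flap_4 below 0.1 rad) or (value of joint flap_3 above 0.8 rad and velocity of joint flap_3 between -0.05 and 0.05 rad/s and value of joint each of flap_1, flap_2, flap_4 below 0.1 rad) or (value of joint flap_4 above 0.8 rad and velocity of joint flap_4 between -0.05 and 0.05 rad/s and value of joint each of flap_1, flap_2, flap_3 below 0.1 rad))); the robot touches nothing.
It fails at once if a flap or the box was forced: the arm pressed on it with more than 45 N (contact force between the arm and battery_box above 45 N).
It fails at once if a thing that should be left alone was picked up, knocked over or moved by more than 20 mm (distance of any of battery_1, battery_2, varnish_jar, yellow_box, drop_bottle from where it was at the start of the episode above 0.02 m or angle between any of battery_1, battery_2, varnish_jar, drop_bottle's own z axis and vertical above 0.5 rad).
It also fails if it takes over 48 s, if anything falls off the work surface, if the arm or the gripper's body presses on something with over 40 N, if the wrist force passes 120 N, or if a joint passes its speed limit or range.

## Working session

There is one attempt and no reset: what is moved stays moved. The work goes in short steps, Python scripts to look and compute and a shell command to move; the robot and the scene stay as the last step left them, time stands still between calls to the robot, and variables do not carry over. Pictures are saved under pics/ and viewed, at most 10 in all, crops included, and the job is handed in when it is done.

```bash
mkdir -p pics; python3 - <<'E'
from workcell import manip
import cv2,json
o=manip.get_obs(); print(o)
for n in("top","scene"):
    im=manip.camera(n); cv2.imwrite(f"pics/{n}0.png",im[:,:,::-1]); print(n,manip.camera_params(n))
print(manip.camera_params("wrist"))
E
```

```text
{'clock': 0.0, 'joint_pos': array([-1.21559454,  0.33289084, -0.06467582,  1.46094012,  0.02162215,
        1.34990952, -0.08850855]), 'joint_velocities': array([-1.11282693e-03, -1.69511645e-04, -5.26012307e-04, -1.51057512e-03,
        4.15713543e-04,  4.63813740e-05, -2.71569065e-03]), 'tau': array([-7.17199455e-04, -6.25426555e+01,  4.91808099e-02, -3.91622257e+01,
        1.63212925e-02,  9.67228058e-03,  2.21021145e-05]), 'position': array([0.23043507, 0.580562  , 0.23050461]), 'ee_rot': array([ 1.87782138e-01,  9.82210437e-01, -7.20537706e-04, -8.84379247e-05]), 'ft_force': array([-0.36773658,  0.35169487, -0.18555329]), 'torque': array([-0.01569664,  0.01553281,  0.02041828]), 'grasp_force': 0.0, 'grip_width': 0.9959277224420037}
top {'fov_y': 46.05389753354267, 'cx': 273.611099543564, 'cy': 210.9762721063684, 'camera_from_world': array([[ 0.0023139 , -0.99992914,  0.01167767, -0.00321093],
       [ 0.98117478,  0.00452526,  0.19306885, -0.49324126],
       [-0.19310801,  0.01101109,  0.98111572, -1.20531088],
       [ 0.        ,  0.        ,  0.        ,  1.        ]])}
scene {'fov_y': 44.37133579761849, 'cx': 271.8335046522742, 'cy': 210.81437901906085, 'camera_from_world': array([[ 0.70401891, -0.71017634,  0.00263475, -0.35389989],
       [ 0.52485316,  0.52279463,  0.67172534, -0.34398856],
       [-0.47842088, -0.47152448,  0.74079561, -1.37681008],
       [ 0.        ,  0.        ,  0.        ,  1.        ]])}
{'fov_y': 65.31849083248736, 'cx': 281.59365260338075, 'cy': 204.111241556038, 'T_tool_cam': array([[-6.50209033e-04,  9.57610466e-01,  2.88065571e-01,
         7.23052543e-02],
       [ 9.99999787e-01,  6.37344465e-04,  1.38444746e-04,
         8.30713445e-04],
       [-5.10208587e-05,  2.88065599e-01, -9.57610677e-01,
        -1.42612791e-01],
       [ 0.00000000e+00,  0.00000000e+00,  0.00000000e+00,
         1.00000000e+00]])}
```

View pics/top0.png

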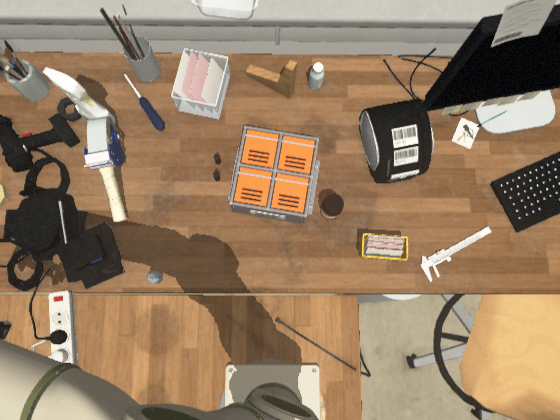

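View pics/scene0.png

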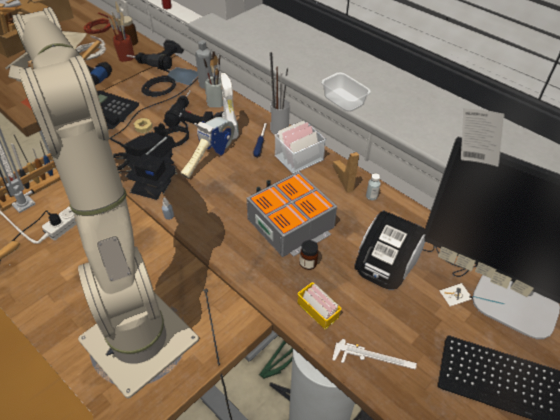

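The top view shows the box with its green-emblem front towards the robot. The flaps are near (259,149), (299,156), (252,187) and (291,195), the batteries near (217,160–175), and the jar at (331,206). Next I'll locate the flaps by colour.

```bash
cat > h.py <<'E'
from workcell import manip
import numpy as np,cv2
from scipy.spatial.transform import Rotation as R
def ray(n,uv,z,obs=None):
    p=manip.camera_params(n); f=210/np.tan(np.radians(p['fov_y']/2))
    d=np.array([(uv[0]-p['cx'])/f,-(uv[1]-p['cy'])/f,-1])
    if n=='wrist':
        T=np.eye(4);T[:3,:3]=R.from_quat(obs['ee_rot']).as_matrix();T[:3,3]=obs['position'];T=T@p['T_tool_cam']
    else: T=np.linalg.inv(p['camera_from_world'])
    D=T[:3,:3]@d; c=T[:3,3]; return c+D*(z-c[2])/D[2]
def flaps(im):
    hs=cv2.cvtColor(im,cv2.COLOR_RGB2HSV)
    m=cv2.inRange(hs,(5,170,120),(18,255,255))
    m=cv2.morphologyEx(m,cv2.MORPH_CLOSE,np.ones((3,3)))
    c,_=cv2.findContours(m,cv2.RETR_EXTERNAL,cv2.CHAIN_APPROX_NONE)
    return [x for x in c if cv2.contourArea(x)>500]
E
python3 - <<'E'
from h import *
for n in("top","scene"):
    im=cv2.imread(f"pics/{n}0.png")[:,:,::-1].copy()
    print(n)
    for c in flaps(im):
        if cv2.contourArea(c)>6000: continue
        q=np.array([ray(n,p,.1)[:2] for p in c[:,0].astype(float)],np.float32)*1000
        r=cv2.minAreaRect(q); print(cv2.boundingRect(c),cv2.contourArea(c),np.round(r[0],1),np.round(r[1],1),round(r[2],2))
E
```

```text
top
(271, 181, 37, 31) 819.0 [520.1 -38.3] [79.1 68.1] 80.39
(234, 175, 37, 31) 813.0 [535.4  52.4] [79.  67.8] 80.55
(278, 143, 36, 31) 783.0 [617.6 -54.7] [79.  68.4] 80.21
(241, 137, 36, 30) 777.5 [633.  36.] [79.  68.2] 80.45
scene
(27, 386, 55, 34) 672.5 [-250.6  -55.7] [ 72.7 115. ] 67.9
(0, 320, 58, 83) 708.5 [-258.5  114. ] [ 90.3 229.6] 2.05
(269, 191, 63, 42) 1097.0 [576.3 -47.6] [ 81.8 185.4] 80.36
(252, 174, 62, 40) 938.0 [591.   41.9] [ 81.1 185.7] 81.35
```

```bash
python3 -m inch '[[[-0.05,-0.04,0],[0,0,0]],[[-0.15,-0.12,0],[0,0,0]],[[-0.25,-0.2,0],[0,0,0]],[[-0.37,-0.3,0],[0,0,0]],[[-0.48,-0.4,0],[0,0,0]],[[-0.6,-0.5,0],[0,0,0]],[[-0.7,-0.57,0],[0,0,0]],[[-0.8,-0.66,0],[0,0,0]],[[-0.9,-0.74,0],[0,0,0]],[[-0.97,-0.8,0],[0,0,0]]]' 0
```

```text
clock: 1.1
position: [0.2797, 0.492, 0.2314]
ee_rot: [0.188, 0.982, 0.0, 0.0]
ft_force: [-0.6, -0.4, 0.5]
grip_width: 0.0
grasp_force: 0.0
```

```bash
python3 -m inch '[[[-0.1,-0.08,0],[0,0,0]],[[-0.2,-0.16,0],[0,0,0]],[[-0.3,-0.24,0],[0,0,0]],[[-0.4,-0.32,0],[0,0,0]],[[-0.5,-0.4,0],[0,0,0]],[[-0.6,-0.48,0],[0,0,0]],[[-0.7,-0.56,0],[0,0,0]],[[-0.8,-0.64,0],[0,0,0]],[[-0.9,-0.72,0],[0,0,0]],[[-0.97,-0.79,0],[0,0,0]]]' >/dev/null
python3 -m inch '[[[-0.1,-0.08,0],[0,0,0]],[[-0.2,-0.16,0],[0,0,0]],[[-0.3,-0.24,0],[0,0,0]],[[-0.4,-0.32,0],[0,0,0]],[[-0.5,-0.4,0],[0,0,0]],[[-0.6,-0.48,0],[0,0,0]],[[-0.7,-0.56,0],[0,0,0]],[[-0.8,-0.64,0],[0,0,0]],[[-0.9,-0.72,0],[0,0,0]],[[-0.97,-0.79,0],[0,0,0]]]' >/dev/null
python3 -m inch '[[[-0.1,-0.08,0],[0,0,0]],[[-0.2,-0.16,0],[0,0,0]],[[-0.3,-0.24,0],[0,0,0]],[[-0.4,-0.32,0],[0,0,0]],[[-0.5,-0.4,0],[0,0,0]],[[-0.6,-0.48,0],[0,0,0]],[[-0.7,-0.56,0],[0,0,0]],[[-0.8,-0.64,0],[0,0,0]],[[-0.9,-0.72,0],[0,0,0]],[[-0.97,-0.79,0],[0,0,0]]]'
python3 -m inch '[[[-0.1,-0.08,0],[0,0,-0.03]],[[-0.2,-0.16,0],[0,0,-0.06]],[[-0.3,-0.24,0],[0,0,-0.09]],[[-0.4,-0.32,0],[0,0,-0.12]],[[-0.5,-0.4,0],[0,0,-0.15]],[[-0.6,-0.48,0],[0,0,-0.18]],[[-0.7,-0.56,0],[0,0,-0.21]],[[-0.8,-0.64,0],[0,0,-0.24]],[[-0.85,-0.72,0],[0,0,-0.267]],[[-0.85,-0.75,0],[0,0,-0.267]]]'
python3 - <<'E'
from h import *
o=manip.get_obs(); im=manip.camera('wrist'); cv2.imwrite('pics/w1.png',im[:,:,::-1]); print(o['position'],o['ee_rot'])
for c in flaps(im):
    q=np.array([ray('wrist',p,.1,o)[:2] for p in c[:,0].astype(float)],np.float32)*1000
    r=cv2.minAreaRect(q); print(cv2.boundingRect(c),np.round(r[0],1),np.round(r[1],1),round(r[2],2))
E
```

```text
clock: 4.1
position: [0.426, 0.2298, 0.2313]
ee_rot: [0.188, 0.982, 0.0, 0.0]
ft_force: [0.5, 0.6, -0.2]
grip_width: -0.001
grasp_force: 0.0
clock: 5.1
position: [0.4669, 0.1488, 0.2313]
ee_rot: [0.084, 0.996, -0.0, 0.0]
ft_force: [0.1, 0.4, -0.4]
grip_width: 0.001
grasp_force: 0.0
[0.46686782 0.14884104 0.23128002] [ 8.43879220e-02  9.96432975e-01 -6.45698548e-05  1.28631906e-05]
(146, 246, 90, 69) [534.8  54.7] [79.2 70.8] 85.46
```

View pics/w1.png

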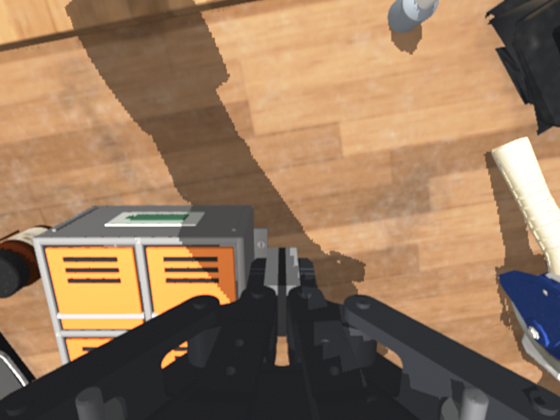

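The wrist view confirms flap 1: its ribs are near (200,270), and its position agrees with the top view to within 2 mm. The tool axes are now aligned with the box, so I'll move above flap 1's ribs.

```bash
python3 -m inch '[[[-0.1,-0.1,0.1],[0,0,0]],[[-0.2,-0.2,0.2],[0,0,0]],[[-0.3,-0.3,0.3],[0,0,0]],[[-0.4,-0.42,0.4],[0,0,0]],[[-0.5,-0.55,0.5],[0,0,0]],[[-0.6,-0.7,0.6],[0,0,0]],[[-0.7,-0.8,0.7],[0,0,0]],[[-0.8,-0.9,0.8],[0,0,0]],[[-0.88,-1,0.9],[0,0,0]],[[-0.88,-1,1],[0,0,0]]]'
python3 -m inch '[[[0,-0.04,0.1],[0,0,0]],[[0,-0.04,0.2],[0,0,0]],[[0,-0.04,0.3],[0,0,0]],[[0,-0.04,0.38],[0,0,0]],[[0,-0.04,0.44],[0,0,0]],[[0,-0.04,0.49],[0,0,0]],[[0,-0.04,0.53],[0,0,0]],[[0,-0.04,0.55],[0,0,0]],[[0,-0.04,0.55],[0,0,0]],[[0,-0.04,0.55],[0,0,0]]]'
```

```text
clock: 6.15
position: [0.5232, 0.0577, 0.1505]
ee_rot: [0.085, 0.996, -0.0, 0.0]
ft_force: [0.3, 0.1, -0.5]
grip_width: 0.002
grasp_force: 0.0
clock: 7.15
position: [0.5222, 0.0561, 0.1075]
ee_rot: [0.084, 0.996, 0.0, 0.0]
ft_force: [0.3, 0.2, 0.1]
grip_width: 0.003
grasp_force: 0.0
```

```bash
python3 -m inch '[[[0,0,0.02],[0,0,0]],[[0,0,0.04],[0,0,0]],[[0,0,0.06],[0,0,0]],[[0,0,0.08],[0,0,0]],[[0,0,0.09],[0,0,0]],[[0,0,0.1],[0,0,0]],[[0,0,0.11],[0,0,0]],[[0,0,0.12],[0,0,0]],[[0,0,0.12],[0,0,0]],[[0,0,0.12],[0,0,0]]]'
```

```text
clock: 8.15
position: [0.522, 0.0561, 0.0992]
ee_rot: [0.084, 0.996, 0.0, -0.0]
ft_force: [-9.4, -1.3, 18.8]
grip_width: 0.001
grasp_force: 9.8
```

18.8 N for 1–2 mm of travel, where an unlocked flap would yield at 2 N, so flap 1 is locked. Next is flap 2, 92 mm along −y.

```bash
python3 -m inch '[[[0,0,-0.1],[0,0,0]],[[0,0,-0.25],[0,0,0]],[[0,-0.12,-0.25],[0,0,0]],[[0,-0.25,-0.25],[0,0,0]],[[0,-0.4,-0.25],[0,0,0]],[[0,-0.55,-0.25],[0,0,0]],[[0,-0.7,-0.25],[0,0,0]],[[0,-0.85,-0.25],[0,0,0]],[[0,-1,-0.25],[0,0,0]],[[0,-1,-0.25],[0,0,0]]]'
python3 -m inch '[[[0,-0.1,0],[0,0,0]],[[0,-0.15,0.07],[0,0,0]],[[0,-0.15,0.13],[0,0,0]],[[0,-0.15,0.16],[0,0,0]],[[0,-0.15,0.19],[0,0,0]],[[0,-0.15,0.21],[0,0,0]],[[0,-0.15,0.23],[0,0,0]],[[0,-0.15,0.24],[0,0,0]],[[0,-0.15,0.25],[0,0,0]],[[0,-0.15,0.25],[0,0,0]]]'
```

```text
clock: 9.15
position: [0.5083, -0.025, 0.1177]
ee_rot: [0.085, 0.996, -0.0, -0.0]
ft_force: [0.3, -0.1, 0.5]
grip_width: 0.002
grasp_force: 0.0
clock: 10.15
position: [0.5067, -0.0345, 0.0977]
ee_rot: [0.084, 0.996, 0.0, 0.0]
ft_force: [1.0, -0.2, 0.0]
grip_width: 0.001
grasp_force: 0.1
```

Flap 2 is already lower than flap 1 was, with almost no force. I'll press a little further to confirm.

```bash
python3 -m inch '[[[0,0,0.01],[0,0,0]],[[0,0,0.02],[0,0,0]],[[0,0,0.03],[0,0,0]],[[0,0,0.04],[0,0,0]],[[0,0,0.04],[0,0,0]],[[0,0,0.04],[0,0,0]],[[0,0,0.04],[0,0,0]],[[0,0,0.04],[0,0,0]],[[0,0,0.04],[0,0,0]],[[0,0,0.04],[0,0,0]]]'
```

```text
clock: 11.15
position: [0.5066, -0.0347, 0.0944]
ee_rot: [0.084, 0.996, 0.0, -0.0]
ft_force: [0.4, -0.0, 0.1]
grip_width: 0.001
grasp_force: 0.0
```

Flap 2 rocks: it is 6 mm down with no resistance. I'll push it open, sweeping down and back towards the pivot.

```bash
python3 -m inch '[[[0,0,0.07],[0,0,0]],[[-0.02,0,0.14],[0,0,0]],[[-0.04,0,0.2],[0,0,0]],[[-0.07,0,0.26],[0,0,0]],[[-0.1,0,0.32],[0,0,0]],[[-0.13,0,0.38],[0,0,0]],[[-0.16,0,0.44],[0,0,0]],[[-0.2,0,0.5],[0,0,0]],[[-0.22,0,0.55],[0,0,0]],[[-0.22,0,0.55],[0,0,0]]]'
python3 -c "
from h import *
cv2.imwrite('pics/s2.png',cv2.resize(manip.camera('scene')[150:270,220:380,::-1],None,fx=4,fy=4))"
```

```text
clock: 12.15
position: [0.5237, -0.0376, 0.0496]
ee_rot: [0.084, 0.996, -0.0, -0.001]
ft_force: [-0.7, -0.4, -0.7]
grip_width: -0.001
grasp_force: 0.0
```

View pics/s2.png

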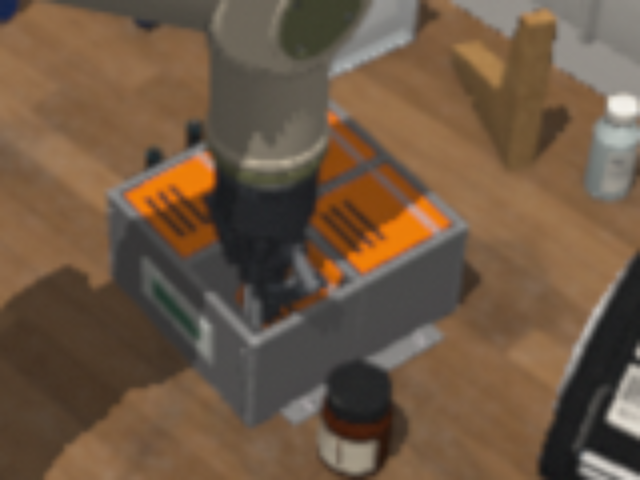

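Flap 2 is clearly tipped into the box at (270,280) in the crop. I'll push it 6 mm further for margin, then back off and rise.

```bash
python3 -m inch '[[[-0.02,0,0.01],[0,0,0]],[[-0.04,0,0.02],[0,0,0]],[[-0.06,0,0.03],[0,0,0]],[[-0.08,0,0.03],[0,0,0]],[[-0.08,0,0.03],[0,0,0]],[[0,0,0.03],[0,0,0]],[[0.1,0,0],[0,0,0]],[[0.15,0,-0.1],[0,0,0]],[[0.17,0,-0.2],[0,0,0]],[[0.17,0,-0.3],[0,0,0]]]'
python3 -m inch '[[[0,0,-0.1],[0,0,0]],[[0,0,-0.2],[0,0,0]],[[0,0,-0.3],[0,0,0]],[[0,0,-0.4],[0,0,0]],[[0,0,-0.5],[0,0,0]],[[0,0,-0.6],[0,0,0]],[[0,0,-0.7],[0,0,0]],[[0,0,-0.8],[0,0,0]],[[0,0,-0.9],[0,0,0]],[[0,0,-1],[0,0,0]]]'
python3 -m inch '[[[0.1,0,-0.1],[0,0,0]],[[0.2,0,-0.2],[0,0,0]],[[0.3,0,-0.3],[0,0,0]],[[0.4,0,-0.4],[0,0,0]],[[0.5,0,-0.5],[0,0,0]],[[0.6,0,-0.6],[0,0,0]],[[0.7,0,-0.7],[0,0,0]],[[0.8,0,-0.8],[0,0,0]],[[0.9,0,-0.8],[0,0,0]],[[0.9,0,-0.8],[0,0,0]]]'
python3 -c "
from h import *
a=cv2.resize(manip.camera('scene')[150:270,220:380,::-1],(400,300));b=cv2.resize(manip.camera('top')[110:230,200:360,::-1],(400,300))
cv2.imwrite('pics/s3.png',np.hstack([a,b]))"
```

```text
clock: 13.2
position: [0.5108, -0.0351, 0.0757]
ee_rot: [0.084, 0.996, 0.0, 0.001]
ft_force: [0.2, -1.2, 0.3]
grip_width: 0.002
grasp_force: 0.0
clock: 14.2
position: [0.5106, -0.0353, 0.1552]
ee_rot: [0.084, 0.996, 0.0, 0.0]
ft_force: [-1.3, 0.8, -0.5]
grip_width: -0.003
grasp_force: 0.0
clock: 15.2
position: [0.4388, -0.023, 0.2186]
ee_rot: [0.084, 0.996, 0.0, 0.0]
ft_force: [-0.2, 1.0, -0.1]
grip_width: -0.005
grasp_force: 0.0
```

View pics/s3.png

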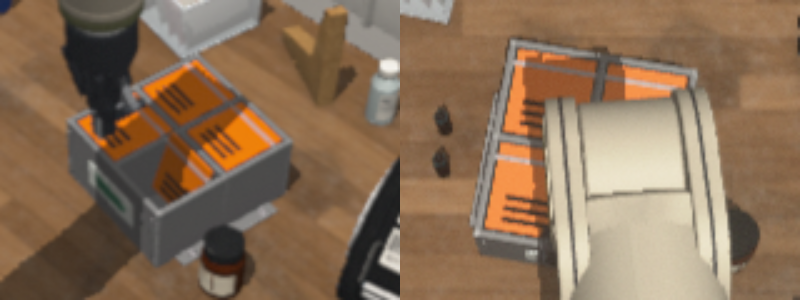

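Flap 2 stands open, with its ribs at about (175,183) in the left crop. The other flaps are flush and the jar and batteries are upright. I'll work out the angle from the rib position.

```bash
python3 - <<'E'
from h import *
e=np.array([.986,-.166,0]);n=np.array([.166,.986,0]);p=np.array([.5556,-.0443,.0975])
for uv in [(290,223.2),(287,226),(293,221)]:
    a=ray('scene',uv,.1);b=ray('scene',uv,.0);t=((p-a)@n)/((b-a)@n);q=a+t*(b-a)-p
    print(-q@e,q[2],np.hypot(q@e,q[2]),np.arctan2(-q[2],-q@e))
E
```

```text
0.016829568530962704 -0.03029722385506052 0.034657699725486955 1.0637538796203228
0.0280524440020989 -0.03575336060686339 0.045444938212911075 0.9055102363824128
0.005482641321998325 -0.027694046290577354 0.028231534776032366 1.3753516785098558
```

The final fingertip position, about 26 mm in front of the pivot and 50 mm deep, implies at least 1.03 rad. The picture gives about 0.9–1.1 (1.4 at the far end of the pixel error). Both are above 0.8, so I'll hand in.

```bash
python3 -c "
from workcell import manip
print(manip.hand_in())"
```

```text
the job is handed in; nothing more can be done
None
```

Flap 2 (front row, −y side) was the unlocked one; I pushed it open to an estimated 1.0–1.1 rad, withdrew the hand and handed the job in at about 15 s. Flap 1 was locked, and flaps 3 and 4 and the loose items were not touched.

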